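Lift the broad ribbon roll off its post and slide it onto the landing

TASK

Take the broad ribbon roll off its post on the wooden ribbon stand: raise the lift plate under it by its handle bar all the way to the stop, so the roll clears the post, slide the roll across so that it rests flat and wholly on the landing shelf in the middle of the stand, and then push the empty lift plate fully back down. Leave the narrow bobbin on its own post, with its lift plate down, and do not disturb the mug, the jug or the potted plant.

Things in the scene. Friction and masses are not known exactly. Their poses are not given: they have to be found in the camera images.
- stand: Wooden ribbon stand, fixed to the table: base board 130 (x) x 360 (y) x 18 mm high, origin under its centre at table height, y along it, z up, -x side (with the handle bars) roughly towards the robot. Two posts at y = +123 (left) and -123 mm (right), a landing shelf in the middle, and round each post a lift plate.
- landing (a point): Centre of the top face of the landing shelf (140 x 140 mm), 107 mm above the table, same axes as the stand.
- post_left (a point): Centre of the tip of the left (stand's +y) post: upright, round, 18 mm diameter, tip 105 mm above the table. The square aluminium lift plate, 100 x 100 x 10 mm, is centred on it, 3 mm from the landing's edge.
- post_right (a point): The same for the right (stand's -y) post.
- lift_left (a joint): Height of the left lift plate in m: 0 down (its top 40 mm above the table), 0.070 at its upper stop (top 110 mm above the table, 3 mm above the landing, 5 mm above the post's tip). It slides vertically and stays where it is left, loaded or not (friction about 7 N; the plate weighs 0.15 kg).
- lift_right (a joint): The same for the right lift plate.
- bar_left (a point): Centre of the handle bar of the left lift plate: a wooden bar 14 mm thick (stand's x), 50 mm long (stand's y), 14 mm high, on a thin upright stem (10 x 16 mm) at the plate's -x side, 85 mm from the post axis; its centre is 70 mm above the plate's top and moves with the plate.
- bar_right (a point): The same for the right lift plate.
- roll_mid (a point): Centre (half-way up, on the axis) of the broad ribbon roll: 92 mm diameter, 36 mm high, a wide grey ribbon wound between white paper discs 4 mm thick, 30 mm bore through it, z along the axis; about 0.2 kg. It stands on the lift plate of one post (left or right, it varies) with the post through its bore. It is too broad for most grippers to grasp.
- bobbin_mid (a point): Centre (half-way up) of the narrow bobbin: 54 mm diameter, 50 mm high, wood flanges with tan twine, 30 mm bore; on the other post. To be left alone.
- mug: White mug, 80 mm diameter, 85 mm high; origin under its centre. Bystander.
- jug: Glass jug with handle, 100 mm diameter, 150 mm high, with a wooden honey dipper standing in it to 205 mm; origin under its centre. Bystander.
- pot: Small brass pot, 76 mm diameter, with green sprigs to 120 mm high and 130 mm across; origin under its centre. Bystander.
Things that resemble listed ones, but are neither listed nor needed, are in the scene too. Of the things shaped like the part that bears roll_mid, the white one is meant.

How it is judged:
On the way, in this order (a step that is already met when the one before it is completed fails the run):
1. the lift plate under the roll is fully raised with the roll on it, clear of the post (((value of joint lift_left above 0.067 m and horizontal distance between roll_mid and post_left below 0.02 m and z of roll_mid in the frame of stand above 0.122 m) or (value of joint lift_right above 0.067 m and horizontal distance between roll_mid and post_right below 0.02 m and z of roll_mid in the frame of stand above 0.122 m))), for 0.2 s.
2. the roll lies flat and wholly on the landing (x of roll_mid in the frame of stand between -0.026 and 0.026 m and y of roll_mid in the frame of stand between -0.026 and 0.026 m and z of roll_mid in the frame of stand between 0.12 and 0.13 m and angle between roll_mid's own z axis and vertical below 0.06 rad), for 0.3 s.
At the end, for the whole second after the job is handed in: The roll rests flat and at rest on the landing, its centre within 26 mm of the landing's centre along each of the stand's axes, and both lift plates are down (within 5 mm) (all of step 2 and linear speed of roll below 0.01 m/s and value of joint each of lift_left, lift_right below 0.005 m); the robot touches nothing.
It fails at once if the bobbin is moved more than 15 mm (distance of bobbin_mid from where it was at the start of the episode above 0.015 m).
It fails at once if the roll is tipped over (angle between roll_mid's own z axis and vertical above 0.5 rad).
It fails at once if the mug is moved more than 20 mm (distance of mug from where it was at the start of the episode above 0.02 m).
It fails at once if the jug is moved more than 20 mm (distance of jug from where it was at the start of the episode above 0.02 m).
It fails at once if the pot is moved more than 20 mm (distance of pot from where it was at the start of the episode above 0.02 m).
It also fails if it takes over 51 s, if anything falls off the work surface, if the arm or the gripper's body presses on something with over 40 N, if the wrist force passes 120 N, or if a joint passes its speed limit or range.

ROBOT

A 6-joint arm with a two-finger parallel gripper is mounted at the origin on the work surface. World frame = base frame: x ahead of the robot, y to its left, z up, the work surface at z = 0. Lengths are in m, angles in rad, forces in N, time in s.
With the tool pointing down it reaches from about 0.275 to 0.875 m from the base axis. Payload 12.5 kg.
Tool frame: the origin (TCP) lies at the very end of the fingers, on their centre line; the grasp point (between the pads) lies 19 mm behind it (arm.hold_point_z is the distance from the TCP to the grasp point, in m); z points along the fingers, y is the line along which they close (so a half turn about z gives the same grasp; the last joint's range is limited). The gripper opens to 85 mm and grips with 20 to 120 N. Pads are 22 mm wide; open, the fingers measure 114 mm over their backs; the gripper's body (76 mm by 85 mm) begins 54 mm behind the grasp point. The pads swing forward as they close: fully open they stand 13 mm farther back than shut.
Start: joints at [1.166, 0.351, 1.652, -0, 1.139, -0.085], TCP at [0.173, 0.522, 0.231] pointing down, gripper open.
Joint ranges: [-2.75, 2.75], [-0.79, 2.1], [0.01, 2.65], [-1.57, 4.71], [0.07, 3.14], [-2.87, 2.87]. Speed limits (rad/s): [2.22, 2.22, 2.79, 3.14, 3.14, 3.14].

INTERFACE

Orientations are given as a unit quaternion [w, x, y, z].
In Python, from workcell import arm, viewer gives the robot as it stands.
- The arm moves only by the tool jog_arm, never from a script. Its argument "moves" is a list of rows, each a list of 3 entries, a list of its own where there are three numbers: the turn, a rotation vector about the tool's x, y, z in rad, then the shift along the tool's x, y, z in mm, then the closure, from -1 (fully open) to 1 (shut), so that 0 is half open. A call has 1 to 10 rows; each row shifts and turns the commanded pose from where the row before left it, along the tool's axes as they then stand; what a row does not reach is not made up. A row lasts 1/12 s, in which the tool goes at most 41.7 mm and 7.16 degrees, less where a joint would pass 70% of its speed; a pose out of reach is approached as far as the arm can. A call with a gripper value outside its range is refused whole. The fingers move at their own pace and stop on an object; the grip force is fixed at half the most. Time passes only in rows, so rows that do not move let the fingers close. It gives the time, the measured TCP pose, the force, the opening and the grip force at its end, in the units of the state.
- arm.get_obs(): the state, without advancing time (a new reading comes with each control period).
- viewer.read_camera(name): name is "scene" or "top"; returns the picture (480x640x3 uint8, red, green, blue); there is no depth.
- viewer.calibration(name): a dict with "intrinsics" (3x3 intrinsics, pixels), "R" (3x3) and "t" (3): a world point X has camera coordinates R X + t. Camera axes: x right, y down, z forward; pixel columns grow to the right and rows downward; lengths in m; the calibration is good to about 2 mm. A picture is of the moment at which its call begins. calibration takes no time and is no camera call.
- arm.hand_in(): hands the job in; it is judged then, once.
The state is a dict: "time_s": time; "qpos": joint angles; "joint_velocities": joint speeds; "joint_torque": joint torques, N m; "position": TCP position; "ee_rot": TCP orientation; "ft_force": force on the tool from outside, world axes, zero at the start; "wrist_torque": the same for the moment, N m; "finger_gap": finger opening in m; "grasp_force": force on a finger pad.
Only numpy, scipy, OpenCV 4.12 (cv2) and the standard library are available. Lean on these libraries where they do the work, as an engineer would, in place of code of your own. Each camera call takes 0.05 s, during which the arm holds its last target. There are 200 camera calls.

## Working session

There is one attempt and no reset: what is moved stays moved. The work goes in short steps, Python scripts to look and compute and a tool call to move; the robot and the scene stay as the last step left them, time stands still between calls to the robot, and variables do not carry over. Pictures are saved under pics/ and viewed, at most 10 in all, crops included, and the job is handed in when it is done.

Besides the shell and the picture viewer there is one more tool, called after "Call:" as name(argument=value, ...), one argument or row to a line, values as JSON. jog_arm: Moves the arm, as the interface text tells. Its arguments: {"type":"object","properties":{"moves":{"type":"array","items":{"type":"array"}}},"required":["moves"]}

```bash
mkdir -p pics
python3 - <<'E'
from workcell import arm, viewer
import cv2, numpy as np
for n in("scene","top"):
    cv2.imwrite(f"pics/{n}0.png",viewer.read_camera(n)[:,:,::-1]); c=viewer.calibration(n); print(n,np.round(c["intrinsics"],1).tolist(),np.round(c["R"],3).tolist(),np.round(c["t"],3))
o=arm.get_obs();print(o["time_s"],o["position"],o["ee_rot"],o["finger_gap"])
E
```

```text
scene [[551.5, 0.0, 315.9], [0.0, 551.5, 226.6], [0.0, 0.0, 1.0]] [[0.86, 0.51, 0.016], [0.42, -0.692, -0.587], [-0.289, 0.512, -0.809]] [-0.497 -0.187  1.583]
top [[556.6, 0.0, 319.4], [0.0, 556.6, 240.5], [0.0, 0.0, 1.0]] [[-0.015, -1.0, 0.006], [-0.997, 0.014, -0.077], [0.077, -0.007, -0.997]] [0.004 0.581 1.416]
0.1 [0.17275338 0.52182505 0.23078194] [-1.30199221e-04  1.59205197e-01  9.87245352e-01 -5.50190746e-04] 0.08531341404928355
```

View pics/scene0.png

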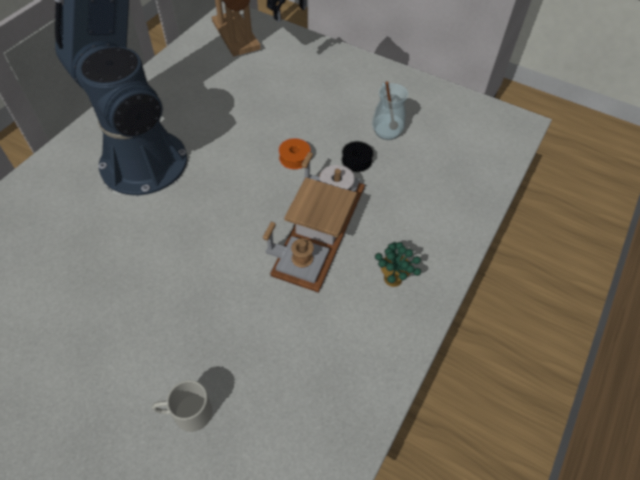

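View pics/top0.png

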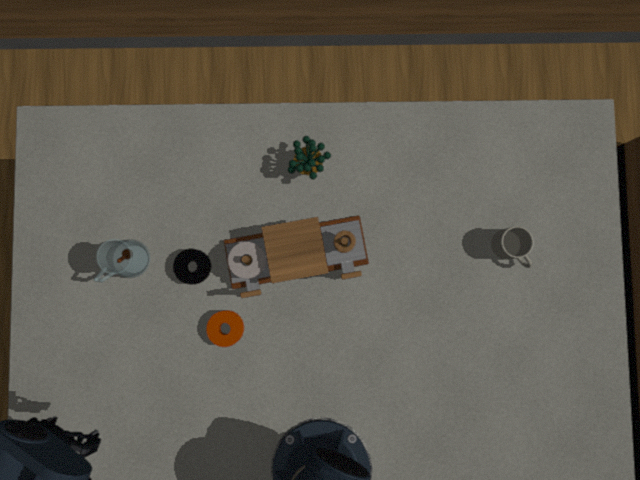

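The white roll is on the left post (top view about 244,260), its bar is at about (250,294), the landing is at about (295,248), and the bobbin is on the right post (344,241). There are decoys at (192,266) and (225,328).

```bash
cat > h.py <<'E'
import numpy as np, cv2
from workcell import arm, viewer
def ray(n,uv,z):
    c=viewer.calibration(n);K,R,t=[np.array(c[k]) for k in("intrinsics","R","t")]
    d=R.T@np.linalg.solve(K,[*uv,1.]);o=-R.T@t
    return o+d*(z-o[2])/d[2]
def proj(n,X):
    c=viewer.calibration(n);K,R,t=[np.array(c[k]) for k in("intrinsics","R","t")]
    p=K@(R@np.array(X)+t);return p[:2]/p[2]
E
python3 - <<'E'
from h import *
im=cv2.imread("pics/top0.png");hsv=cv2.cvtColor(im,cv2.COLOR_BGR2HSV)
m=cv2.inRange(hsv,(5,70,70),(25,255,255));m[:200]=0;m[310:]=0;m[:,:215]=0;m[:,380:]=0
cs,_=cv2.findContours(m,cv2.RETR_EXTERNAL,cv2.CHAIN_APPROX_NONE)
m2=cv2.morphologyEx(m,cv2.MORPH_OPEN,np.ones((25,25)))
c=max(cv2.findContours(m2,0,1)[0],key=cv2.contourArea,default=None)
for c in cs:
    if cv2.contourArea(c)>15: print(cv2.contourArea(c),cv2.minAreaRect(c))
mo=cv2.morphologyEx(m,cv2.MORPH_OPEN,np.ones((9,9)))
for c in cv2.findContours(mo,0,1)[0]:
    r=cv2.minAreaRect(c);print("open",cv2.contourArea(c),r,np.round([ray("top",p,.107) for p in cv2.boxPoints(r)],3).tolist())
w=cv2.inRange(hsv,(0,0,135),(180,45,255));w[:235]=0;w[290:]=0;w[:,:222]=0;w[:,270:]=0
for c in cv2.findContours(w,0,1)[0]:
    if cv2.contourArea(c)>50:(p,r)=cv2.minEnclosingCircle(c);print("roll",p,r,ray("top",p,.076))
cv2.imwrite("pics/crop0.png",cv2.resize(im[200:310,210:380],None,fx=4.6,fy=4.6,interpolation=cv2.INTER_CUBIC))
E
```

```text
89.5 ((250.13514709472656, 293.3108215332031), (5.589565753936768, 20.54987335205078), 80.53767395019531)
37.0 ((235.86485290527344, 285.1891784667969), (5.589565753936768, 8.548747062683105), 80.53767395019531)
86.0 ((350.93603515625, 274.6479797363281), (5.36656379699707, 20.392940521240234), 79.69515228271484)
34.0 ((245.5, 259.0), (6.0, 7.0), 90.0)
30.0 ((229.5, 240.0), (4.0, 11.0), 90.0)
31.5 ((344.0, 240.0), (6.0, 6.0), 90.0)
192.5 ((344.2500305175781, 241.25003051757812), (20.50609588623047, 21.21320343017578), 45.0)
3526.0 ((308.8798828125, 247.00347900390625), (57.80233383178711, 111.83273315429688), 80.21759033203125)
open 3210.5 ((294.30889892578125, 249.64967346191406), (57.61772155761719, 58.930084228515625), 79.82449340820312) [[0.611, 0.14, 0.107], [0.634, -0.002, 0.107], [0.496, -0.025, 0.107], [0.473, 0.116, 0.107]]
```

View pics/crop0.png

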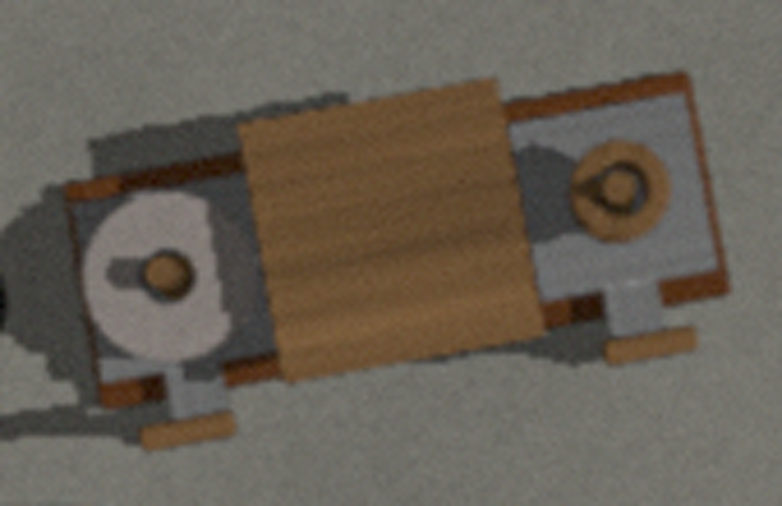

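The crop shows the stand turned about 9° and the roll sitting on the left post. Next I'll cross-check the bar and post positions against the landing estimate, using both views.

Run:
```python
from h import *
C=np.array([.5535,.0573]);a=.161
X=np.array([np.cos(a),np.sin(a)]);Y=np.array([-np.sin(a),np.cos(a)])
P=C+.123*Y
print("pred barL",P-.085*X,"barR",C-.123*Y-.085*X,"post",P)
l=ray("top",(250.13,293.31),.117);r=ray("top",(350.94,274.65),.117)
print("ray bars",l,r,"yaw",np.arctan2(*(r-l)[[0,1]]*[1,-1]))
print("post ray",ray("top",(210+168/4.6,200+273/4.6),.105))
# scene image checks
s=cv2.imread("pics/scene0.png");hsv=cv2.cvtColor(s,cv2.COLOR_BGR2HSV)
q=[(*(P-.085*X+e),.117) for e in(.025*Y,-.025*Y)]+[(*(C+i*.07*X+j*.07*Y),.107) for i,j in((1,1),(1,-1),(-1,-1),(-1,1))]+[(*(C-.123*Y-.085*X+e),.117) for e in(.025*Y,-.025*Y)]+[(*P,.105)]
for p in q: 
    u,v=proj("scene",p);cv2.circle(s,(int(u*16),int(v*16)),8,(0,255,0),-1,shift=4)
cv2.imwrite("pics/s1.png",cv2.resize(s[140:300,240:400],None,fx=3.7,fy=3.7))
```

```text
pred barL [0.44988171 0.16508334] barR [ 0.48931682 -0.07773525] post [0.53378244 0.1787093 ]
ray bars [0.44934567 0.16381053 0.117     ] [ 0.49034084 -0.07848996  0.117     ] yaw 0.16760420571517298
post ray [0.53137065 0.17353664 0.105     ]
```

View pics/s1.png

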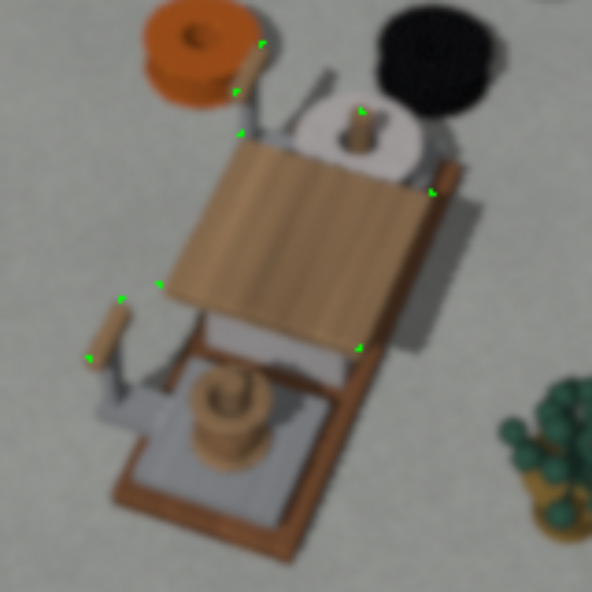

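Call:
jog_arm(
  moves=[
    [[0, 0, 0.121], [0, 0, 0], -0.2],
    [[0, 0, 0.121], [0, 0, 0], -0.2],
    [[0, 0, 0.121], [0, 0, 0], -0.2],
    [[0, 0, 0.121], [0, 0, 0], -0.2],
    [[0, 0, 0.121], [0, 0, 0], -0.2],
    [[0, 0, 0.121], [0, 0, 0], -0.2],
    [[0, 0, 0.121], [0, 0, 0], -0.2],
    [[0, 0, 0.121], [0, 0, 0], -0.2],
    [[0, 0, 0.121], [0, 0, 0], -0.2],
    [[0, 0, 0], [0, 0, 0], -0.2],
  ],
)

```text
time_s: 0.93
position: [0.1728, 0.5219, 0.231]
ee_rot: [0.0, 0.65, 0.76, -0.0]
ft_force: [1.0, 0.2, -0.4]
finger_gap: 0.0511
grasp_force: 0.0
```

The projected points lie on the bar ends and landing corners to within a few mm, so yaw is about 0.165 and bar_left is about (0.4495, 0.1645). I'll move above the bar.

Call:
jog_arm(
  moves=[
    [[0, 0, -0.009], [-30, 16, 0], -0.2],
    [[0, 0, 0], [-35, 19, 0], -0.2],
    [[0, 0, 0], [-35, 19, 0], -0.2],
    [[0, 0, 0], [-35, 19, 0], -0.2],
    [[0, 0, 0], [-35, 19, 0], -0.2],
    [[0, 0, 0], [-35, 19, 0], -0.2],
    [[0, 0, 0], [-35, 19, 0], -0.2],
    [[0, 0, 0], [-35, 19, 0], -0.2],
    [[0, 0, 0], [-35, 19, 0], -0.2],
    [[0, 0, 0], [-35, 19, 0], -0.2],
  ],
)

```text
time_s: 1.77
position: [0.4164, 0.212, 0.2313]
ee_rot: [0.0, 0.642, 0.766, 0.0]
ft_force: [0.7, 0.9, -0.6]
finger_gap: 0.0513
grasp_force: 0.0
```

Call:
jog_arm(
  moves=[
    [[0, 0, 0], [-35, 19, 0], -0.2],
    [[0, 0, 0], [-18, 8, 0], -0.2],
    [[0, 0, 0], [0, 0, 0], -0.2],
    [[0, 0, 0], [0, 0, 0], -0.2],
  ],
)

```text
time_s: 2.1
position: [0.4514, 0.1654, 0.231]
ee_rot: [-0.0, 0.644, 0.765, -0.0]
ft_force: [-1.2, 0.4, -0.2]
finger_gap: 0.0513
grasp_force: 0.0
```

Call:
jog_arm(
  moves=[
    [[0, 0, 0], [0, -2, 35], -0.2],
    [[0, 0, 0], [0, 0, 35], -0.2],
    [[0, 0, 0], [0, 0, 35], -0.2],
    [[0, 0, 0], [0, 0, 20], -0.2],
    [[0, 0, 0], [0, 0, 15], -0.2],
    [[0, 0, 0], [0, 0, 0], -0.2],
    [[0, 0, 0], [0, 0, 0], -0.2],
  ],
)

```text
time_s: 2.68
position: [0.4486, 0.1666, 0.0912]
ee_rot: [-0.0, 0.643, 0.766, -0.001]
ft_force: [0.4, -0.4, 0.0]
finger_gap: 0.0512
grasp_force: 0.0
```

Call:
jog_arm(
  moves=[
    [[0, 0, 0], [0, 0, 0], 0.3],
    [[0, 0, 0], [0, 0, 0], 0.5],
    [[0, 0, 0], [0, 0, 0], 1],
    [[0, 0, 0], [0, 0, 0], 1],
    [[0, 0, 0], [0, 0, 0], 1],
    [[0, 0, 0], [0, 0, 0], 1],
    [[0, 0, 0], [0, 0, 0], 1],
    [[0, 0, 0], [0, 0, 0], 1],
  ],
)

```text
time_s: 3.35
position: [0.4487, 0.1659, 0.0923]
ee_rot: [-0.0, 0.644, 0.765, -0.0]
ft_force: [-8.2, 0.2, 11.4]
finger_gap: 0.0129
grasp_force: 58.6
```

Call:
jog_arm(
  moves=[
    [[0, 0, 0], [0, -0.5, -4], 1],
    [[0, 0, 0], [0, 0, -7], 1],
    [[0, 0, 0], [0, 0, -7], 1],
    [[0, 0, 0], [0, 0, -7], 1],
    [[0, 0, 0], [0, 0, -7], 1],
    [[0, 0, 0], [0, 0, -7], 1],
    [[0, 0, 0], [0, 0, -7], 1],
    [[0, 0, 0], [0, 0, -7], 1],
    [[0, 0, 0], [0, 0, -7], 1],
    [[0, 0, 0], [0, 0, -6], 1],
  ],
)

```text
time_s: 4.18
position: [0.4487, 0.1658, 0.1581]
ee_rot: [-0.0, 0.644, 0.765, 0.0]
ft_force: [3.3, 4.8, -11.0]
finger_gap: 0.0129
grasp_force: 58.9
```

Call:
jog_arm(
  moves=[
    [[0, 0, 0], [0, 0, -2], 1],
    [[0, 0, 0], [0, 0, -2], 1],
    [[0, 0, 0], [0, 0, 0], 1],
    [[0, 0, 0], [0, 0, 0], 1],
    [[0, 0, 0], [0, 0, 0], 1],
    [[0, 0, 0], [0, 0, 0], 1],
  ],
)

```text
time_s: 4.68
position: [0.4487, 0.1658, 0.1618]
ee_rot: [-0.0, 0.644, 0.765, 0.0]
ft_force: [-3.9, 3.8, 2.8]
finger_gap: 0.013
grasp_force: 60.9
```

Call:
jog_arm(
  moves=[
    [[0, 0, 0], [0, 0, -1], 1],
    [[0, 0, 0], [0, 0, 0], 1],
    [[0, 0, 0], [0, 0, 0], 1],
  ],
)

```text
time_s: 4.93
position: [0.4487, 0.1658, 0.1622]
ee_rot: [-0.0, 0.644, 0.765, -0.0]
ft_force: [-0.5, 4.8, -4.7]
finger_gap: 0.0127
grasp_force: 59.9
```

Run:
```python
from h import *
o=arm.get_obs();print(o["position"],o["ft_force"])
for n,b in(("scene",(140,300,240,400)),("top",(190,310,200,360))):
    s=viewer.read_camera(n)[:,:,::-1];cv2.imwrite(f"pics/{n}2.png",s)
    s=s[b[0]:b[1],b[2]:b[3]];cv2.imwrite(f"pics/{n}2c.png",cv2.resize(s,None,fx=3.7,fy=3.7))
```

```text
[0.44869167 0.1658117  0.16222036] [-0.47512899  4.75598525 -4.71182442]
```

View pics/scene2c.png

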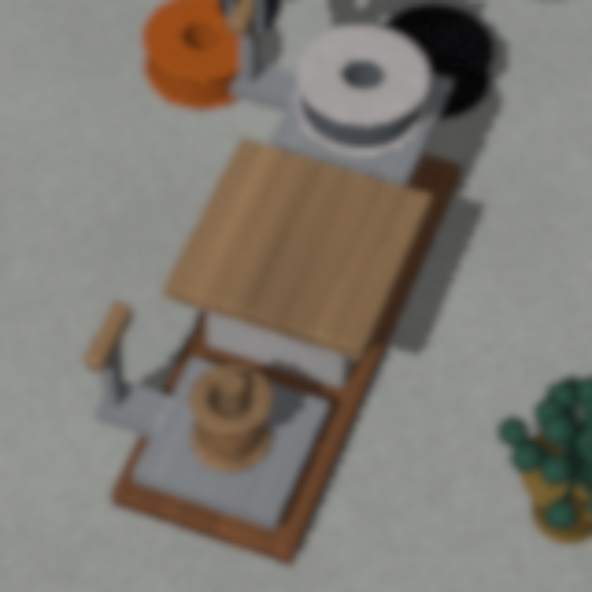

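The roll is up, and no post tip shows in its bore. I'll push a bit further to confirm the stop.

Call:
jog_arm(
  moves=[
    [[0, 0, 0], [0, 0, -1], 1],
    [[0, 0, 0], [0, 0, -1], 1],
    [[0, 0, 0], [0, 0, 0], 1],
    [[0, 0, 0], [0, 0, 0], 1],
  ],
)

```text
time_s: 5.37
position: [0.4487, 0.1658, 0.1629]
ee_rot: [-0.0, 0.644, 0.765, -0.0]
ft_force: [7.8, 7.2, -24.3]
finger_gap: 0.0128
grasp_force: 60.2
```

Call:
jog_arm(
  moves=[
    [[0, 0, 0], [0, 0, 1], 1],
    [[0, 0, 0], [0, 0, 0.5], 0.5],
    [[0, 0, 0], [0, 0, 0], 0.2],
    [[0, 0, 0], [0, 0, 0], -0.1],
    [[0, 0, 0], [0, 0, 0], -0.1],
    [[0, 0, 0], [0, 0, 0], -0.1],
    [[0, 0, 0], [0, 0, -15], -0.1],
    [[0, 0, 0], [0, 0, -30], -0.1],
    [[0, 0, 0], [0, 0, -25], -0.1],
    [[0, 0, 0], [0, 0, 0], -0.1],
  ],
)

```text
time_s: 6.2
position: [0.4507, 0.1662, 0.2373]
ee_rot: [0.002, 0.644, 0.765, 0.003]
ft_force: [-0.0, 0.2, 0.5]
finger_gap: 0.0469
grasp_force: 0.0
```

Call:
jog_arm(
  moves=[
    [[0, 0, 0], [30, 0, 0], -0.1],
    [[0, 0, 0], [30, 0, 0], -0.1],
    [[0, 0, 0], [30, 0, 0], -0.1],
    [[0, 0, 0], [10, 0, 0], -0.1],
    [[0, 0, 0], [0, 0, 0], -0.1],
    [[0, 0, 0], [0, 0, 0], -0.1],
  ],
)

```text
time_s: 6.7
position: [0.4316, 0.264, 0.2324]
ee_rot: [0.0, 0.644, 0.765, -0.0]
ft_force: [0.1, 0.2, -0.1]
finger_gap: 0.047
grasp_force: 0.0
```

Run:
```python
from h import *
o=arm.get_obs();print(o["time_s"],o["position"],o["ft_force"],o["finger_gap"])
s=viewer.read_camera("scene")[:,:,::-1].copy();cv2.imwrite("pics/scene3.png",s)
hsv=cv2.cvtColor(s,cv2.COLOR_BGR2HSV)
w=cv2.inRange(hsv,(0,0,135),(180,40,255));w[:135]=0;w[185:]=0;w[:,:310]=0;w[:,370:]=0
for c in cv2.findContours(w,0,1)[0]:
    if cv2.contourArea(c)>60:
        e=cv2.fitEllipse(c);b=cv2.boundingRect(c);print(cv2.contourArea(c),b,e,ray("scene",e[0],.146))
print("size pred px",proj("scene",(.534,.179,.146)))
cv2.imwrite("pics/s3c.png",cv2.resize(s[90:250,240:400],None,fx=3.7,fy=3.7))
```

```text
6.7 [0.43161269 0.26400554 0.2324138 ] [ 0.12662392  0.15594472 -0.09223731] 0.046989300370342275
1220.5 (312, 135, 58, 38) ((339.41619873046875, 150.9041748046875), (38.393348693847656, 59.14524841308594), 86.70577239990234) [0.52312252 0.20542856 0.146     ]
size pred px [338.07872858 158.99029551]
```

View pics/s3c.png

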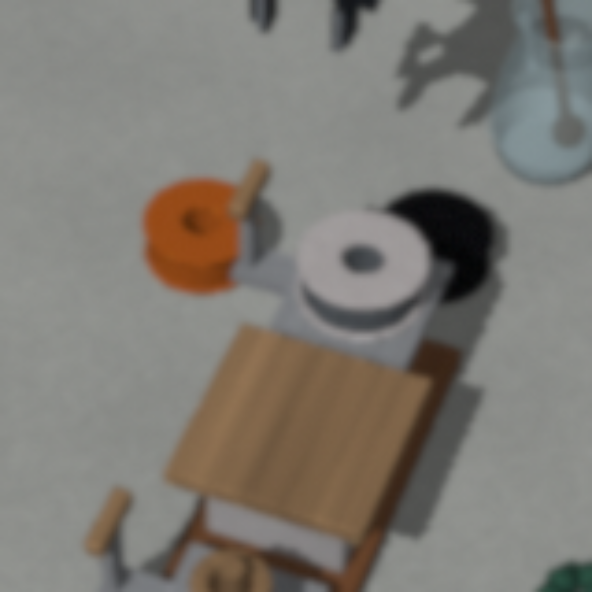

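Call:
jog_arm(
  moves=[
    [[0, 0, 0], [-5, 30, 0], -0.1],
    [[0, 0, 0], [-5, 30, 0], -0.1],
    [[0, 0, 0], [-9, 26, 0], -0.1],
    [[0, 0, 0], [0, 0, 0], -0.1],
    [[0, 0, 0], [0, 0, 35], -0.1],
    [[0, 0, 0], [0, 0, 35], -0.1],
    [[0, 0, 0], [0, 0, 30], -0.1],
    [[0, 0, 0], [0, 0, 17], -0.1],
    [[0, 0, 0], [0, 0, 0], -0.1],
    [[0, 0, 0], [0, 0, 0], -0.1],
  ],
)

```text
time_s: 7.58
position: [0.5197, 0.2592, 0.1158]
ee_rot: [-0.0, 0.645, 0.765, -0.001]
ft_force: [0.5, 0.0, 0.1]
finger_gap: 0.0468
grasp_force: 0.0
```

Call:
jog_arm(
  moves=[
    [[0, 0, 0], [-5, 0, 0], -0.1],
    [[0, 0, 0], [-5, 0, 0], -0.1],
    [[0, 0, 0], [-5, 0, 0], -0.1],
    [[0, 0, 0], [-5, 0, 0], -0.1],
    [[0, 0, 0], [-5, 0, 0], -0.1],
    [[0, 0, 0], [-5, 0, 0], -0.1],
    [[0, 0, 0], [-5, 0, 0], -0.1],
    [[0, 0, 0], [-5, 0, 0], -0.1],
    [[0, 0, 0], [-5, 0, 0], -0.1],
    [[0, 0, 0], [-5, 0, 0], -0.1],
  ],
)

```text
time_s: 8.42
position: [0.5284, 0.2105, 0.1159]
ee_rot: [0.0, 0.644, 0.765, 0.0]
ft_force: [-0.6, 2.1, 0.2]
finger_gap: 0.0472
grasp_force: 1.0
```

Run:
```python
from h import *
s=viewer.read_camera("scene")[:,:,::-1].copy()
cv2.imwrite("pics/s4c.png",cv2.resize(s[90:250,240:400],None,fx=3.7,fy=3.7))
```

```text
(no output)
```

View pics/s4c.png

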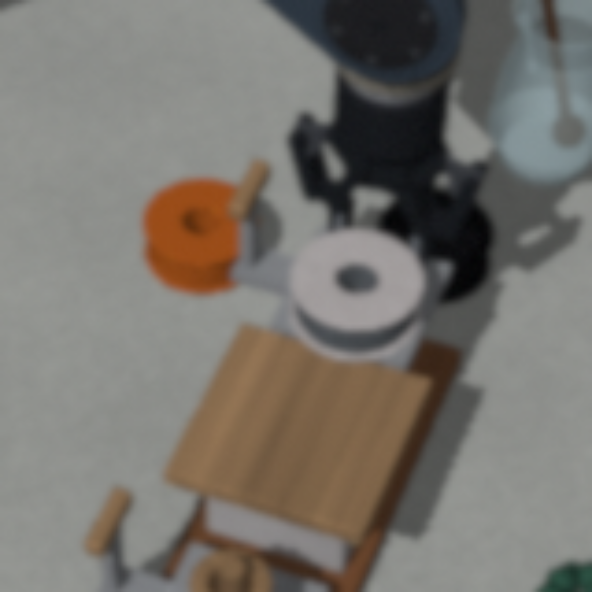

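The roll sits cradled between the fingers, flat and sliding toward the landing (centre about 337,167). I'll continue.

Call:
jog_arm(
  moves=[
    [[0, 0, 0], [-6, 0, 0], -0.1],
    [[0, 0, 0], [-6, 0, 0], -0.1],
    [[0, 0, 0], [-6, 0, 0], -0.1],
    [[0, 0, 0], [-6, 0, 0], -0.1],
    [[0, 0, 0], [-6, 0, 0], -0.1],
    [[0, 0, 0], [-6, 0, 0], -0.1],
    [[0, 0, 0], [-6, 0, 0], -0.1],
    [[0, 0, 0], [-6, 0, 0], -0.1],
    [[0, 0, 0], [-6, 0, 0], -0.1],
    [[0, 0, 0], [-6, 0, 0], -0.1],
  ],
)

```text
time_s: 9.3
position: [0.5384, 0.151, 0.1156]
ee_rot: [-0.0, 0.644, 0.765, -0.0]
ft_force: [-0.5, 2.1, -0.6]
finger_gap: 0.0467
grasp_force: 0.4
```

Call:
jog_arm(
  moves=[
    [[0, 0, 0], [-6, 0, 0], -0.1],
    [[0, 0, 0], [-6, 0, 0], -0.1],
    [[0, 0, 0], [-6, 0, 0], -0.1],
    [[0, 0, 0], [-6, 0, 0], -0.1],
    [[0, 0, 0], [-6, 0, 0], -0.1],
    [[0, 0, 0], [-5, 0, 0], -0.1],
    [[0, 0, 0], [-3, 0, 0], -0.1],
    [[0, 0, 0], [-2, 0, 0], -0.1],
    [[0, 0, 0], [0, 0, 0], -0.1],
    [[0, 0, 0], [0, 0, 0], -0.1],
  ],
)

```text
time_s: 10.13
position: [0.5453, 0.1123, 0.1158]
ee_rot: [0.0, 0.644, 0.765, 0.0]
ft_force: [0.3, -0.2, 1.2]
finger_gap: 0.0469
grasp_force: 0.0
```

Run:
```python
from h import *
o=arm.get_obs();print(o["time_s"],o["position"],o["ft_force"])
s=viewer.read_camera("scene")[:,:,::-1].copy();cv2.imwrite("pics/scene5.png",s)
cv2.imwrite("pics/s5c.png",cv2.resize(s[110:270,240:400],None,fx=3.7,fy=3.7))
C=np.array([.5535,.0573])
print(proj("scene",(*C,.143)))
```

```text
10.1333 [0.54530953 0.1123356  0.11583533] [ 0.25714481 -0.231155    1.24536923]
[320.47982145 194.50631799]
```

View pics/s5c.png

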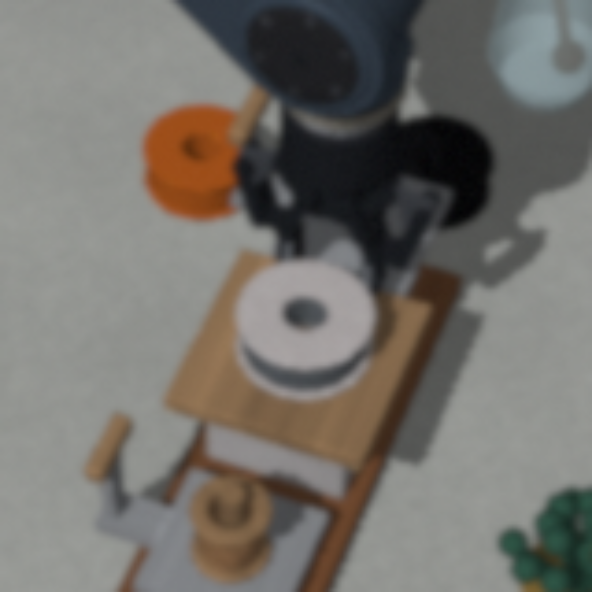

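The roll sits flat near the landing centre (322,196 against a predicted 320.5,194.5). I'll back off, lift, and go to the bar.

Call:
jog_arm(
  moves=[
    [[0, 0, 0], [5, 0, 0], -0.1],
    [[0, 0, 0], [10, 0, 0], -0.1],
    [[0, 0, 0], [0, 0, -30], -0.1],
    [[0, 0, 0], [0, 0, -35], -0.1],
    [[0, 0, 0], [0, 0, -35], -0.1],
    [[0, 0, 0], [0, 0, -20], -0.1],
    [[0, 0, 0], [13, -21, 0], -0.1],
    [[0, 0, 0], [13, -21, 0], -0.1],
    [[0, 0, 0], [13, -22, 0], -0.1],
    [[0, 0, 0], [14, -22, 0], -0.1],
  ],
)

```text
time_s: 11.02
position: [0.4476, 0.1657, 0.2358]
ee_rot: [0.0, 0.644, 0.765, 0.0]
ft_force: [0.1, -0.0, 0.9]
finger_gap: 0.0471
grasp_force: 0.0
```

Call:
jog_arm(
  moves=[
    [[0, 0, 0], [0, 0, 0], -0.1],
    [[0, 0, 0], [0, 0, 0], -0.1],
    [[0, 0, 0], [0, 0, 0], -0.1],
  ],
)

```text
time_s: 11.27
position: [0.4494, 0.1652, 0.2361]
ee_rot: [0.0, 0.644, 0.765, 0.0]
ft_force: [0.8, -0.8, 0.3]
finger_gap: 0.047
grasp_force: 0.0
```

Call:
jog_arm(
  moves=[
    [[0, 0, 0], [0, 0, 30], -0.1],
    [[0, 0, 0], [0, 0, 30], -0.1],
    [[0, 0, 0], [0, 0, 14], -0.1],
    [[0, 0, 0], [0, 0, 0], -0.1],
    [[0, 0, 0], [0, 0, 0], 0.5],
    [[0, 0, 0], [0, 0, 0], 1],
    [[0, 0, 0], [0, 0, 0], 1],
    [[0, 0, 0], [0, 0, 0], 1],
    [[0, 0, 0], [0, 0, 0], 1],
    [[0, 0, 0], [0, 0, 0], 1],
  ],
)

```text
time_s: 12.1
position: [0.4489, 0.1647, 0.1627]
ee_rot: [0.0, 0.644, 0.765, 0.0]
ft_force: [-4.9, -2.1, 5.6]
finger_gap: 0.0127
grasp_force: 59.9
```

Call:
jog_arm(
  moves=[
    [[0, 0, 0], [0, 0, 5], 1],
    [[0, 0, 0], [0, 0, 7], 1],
    [[0, 0, 0], [0, 0, 7], 1],
    [[0, 0, 0], [0, 0, 7], 1],
    [[0, 0, 0], [0, 0, 7], 1],
    [[0, 0, 0], [0, 0, 7], 1],
    [[0, 0, 0], [0, 0, 7], 1],
    [[0, 0, 0], [0, 0, 7], 1],
    [[0, 0, 0], [0, 0, 7], 1],
    [[0, 0, 0], [0, 0, 5], 1],
  ],
)

```text
time_s: 12.93
position: [0.449, 0.1647, 0.0961]
ee_rot: [0.0, 0.644, 0.765, 0.0]
ft_force: [-5.9, -2.0, 5.6]
finger_gap: 0.0129
grasp_force: 60.0
```

Call:
jog_arm(
  moves=[
    [[0, 0, 0], [0, 0, 2], 1],
    [[0, 0, 0], [0, 0, 2], 1],
    [[0, 0, 0], [0, 0, 1], 1],
    [[0, 0, 0], [0, 0, 0], 1],
    [[0, 0, 0], [0, 0, 0], 1],
  ],
)

```text
time_s: 13.35
position: [0.4489, 0.1647, 0.0928]
ee_rot: [0.0, 0.644, 0.765, 0.0]
ft_force: [-13.3, -4.3, 28.3]
finger_gap: 0.0129
grasp_force: 63.0
```

The plate is down on its bottom stop (28 N up, 70 mm travelled). I'll release and retreat straight up.

Call:
jog_arm(
  moves=[
    [[0, 0, 0], [0, 0, -1], 1],
    [[0, 0, 0], [0, 0, 0], 0.5],
    [[0, 0, 0], [0, 0, 0], 0.1],
    [[0, 0, 0], [0, 0, 0], -0.1],
    [[0, 0, 0], [0, 0, 0], -0.1],
    [[0, 0, 0], [0, 0, 0], -0.1],
    [[0, 0, 0], [0, 0, -10], -0.1],
    [[0, 0, 0], [0, 0, -35], -0.1],
    [[0, 0, 0], [0, 0, -35], -0.1],
    [[0, 0, 0], [0, 0, -40], -0.1],
  ],
)

```text
time_s: 14.18
position: [0.4482, 0.1645, 0.2132]
ee_rot: [-0.001, 0.644, 0.765, -0.001]
ft_force: [1.5, 0.5, 0.2]
finger_gap: 0.0465
grasp_force: 0.0
```

Call:
jog_arm(
  moves=[
    [[0, 0, 0], [20, -30, -20], -0.1],
    [[0, 0, 0], [20, -30, 0], -0.1],
    [[0, 0, 0], [20, -30, 0], -0.1],
    [[0, 0, 0], [20, -10, 0], -0.1],
    [[0, 0, 0], [20, 0, 0], -0.1],
    [[0, 0, 0], [20, 0, 0], -0.1],
    [[0, 0, 0], [0, 0, 0], -0.1],
    [[0, 0, 0], [0, 0, 0], -0.1],
    [[0, 0, 0], [0, 0, 0], -0.1],
  ],
)

```text
time_s: 14.93
position: [0.33, 0.2656, 0.2321]
ee_rot: [0.0, 0.644, 0.765, -0.0]
ft_force: [0.0, -0.4, -1.0]
finger_gap: 0.0471
grasp_force: 0.0
```

Run:
```python
from h import *
o=arm.get_obs();print(o["time_s"],o["position"],o["ft_force"])
a=[viewer.read_camera(n)[:,:,::-1] for n in("scene","top")]
a=[a[0][140:300,240:400],a[1][180:340,200:360]]
cv2.imwrite("pics/fin.png",cv2.resize(np.hstack(a),None,fx=2.5,fy=2.5))
```

```text
14.9333 [0.32996717 0.26561168 0.23205746] [ 0.03045875 -0.41205335 -0.97667764]
```

View pics/fin.png

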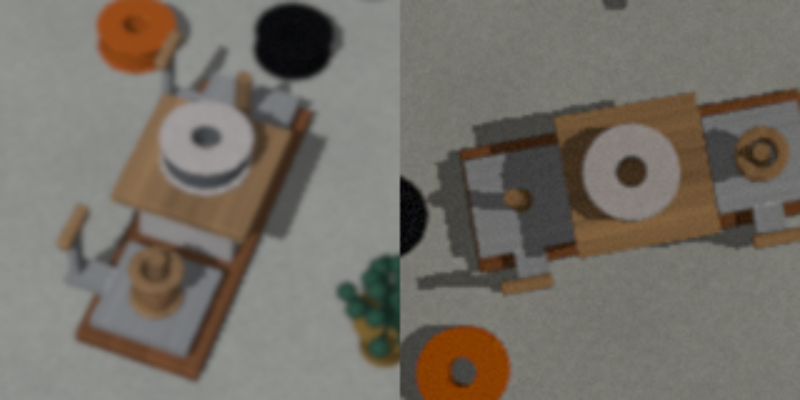

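Both views show the roll flat near the landing centre (631,171 against about 638,173 in the top crop, roughly 6 mm off). The left plate is down with its post bare, and the bobbin is unmoved.

```bash
python3 -c "
from workcell import arm
print(arm.hand_in())"
```

```text
the job is handed in; nothing more can be done
None
```

The job is handed in at about 15 s of the 51 s: the white roll lies flat on the landing about 6 mm off centre, both lift plates are down, the bobbin is still on its post, and the arm kept clear of the mug, jug and plant; hand-in returned no verdict.

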